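Nip a culture dish in the sliding jaw of a lighted inspection stand

TASK

Under the light hood of the inspection stand, slide the jaw along its rail by its paddle so that it pushes the culture dish across the stage until the dish meets the sprung stop, and press on gently until the stop's plunger has given way by about 4 mm. Then let go, leaving the dish lightly held between jaw and stop. Do not touch the dish with the hand or squeeze it hard, and leave the brown vial beside the stand standing where it is.

Things in the scene. Friction and masses are not known exactly. Their poses are not given: they have to be found in the camera images.
- stand: Inspection stand, fixed: aluminium base plate 140 (x) x 300 (y) x 18 mm, grey rear wall from x = 54 mm, white light hood on top. Origin: centre of the base's underside; x points to the rear wall, y along the rail (left, seen from the front), z up. Open in front and at both sides.
- hood_edge (a point): Middle of the hood's lower front edge. The hood reaches from here 114 mm back, 145 mm to either side and 56 mm up; its underside is 106 mm above the worktop. It overhangs stage and paddle: come in from the front with the tool tilted 30 to 45 degrees. Axes as the stand's.
- stop_line (a point): Point on the black stage (18 mm above the worktop) amid where the sprung stop can be: a dark steel block 30 x 30 x 28 mm, brass screw on top. Its plunger (15 mm wide, axis 8.5 mm over the stage) points to -y; its tip lies anywhere within 20 mm of this point to +y or -y: find it by touch. It gives 1 mm per 1.2 N, travel 16 mm. Axes as the stand's.
- jaw: Sliding jaw with paddle; runs along the stand's y only, 150 mm in all, drags with a steady 10 N and stays where it is left. Origin: under the middle of the paddle's thickness, at worktop height, at the stand's x = 0; axes as the stand's. Its flat face, which meets the dish, is 12 mm to +y of the origin, x = -25 to 37, z = 20 to 37 mm. Shoe below the paddle: 34 mm along y, top at z = 32.
- grip (a point): Point to grip: middle of the black paddle, 60 mm above the worktop, 46 mm in front of the jaw's origin. The paddle is 14 mm thick along y (close the fingers along the stand's y), 20 mm wide, and leans 35 degrees from vertical towards the front; it goes on 24 mm beyond this point, up and to the front, and 30 mm below it to the shoe. Axes as the stand's.
- dish: Small clear round culture dish, 44 mm across its rim, about 40 mm where it is pushed, 13 mm high, about 20 g, loose on the stage between jaw and stop. Origin: centre of its underside; z up.
- vial: Brown glass vial with black cap, 27 mm across, 62 mm high, standing loose on the worktop in front and to the left of the stand. Origin: centre of its underside; z up.
Things that resemble listed ones, but are neither listed nor needed, are in the scene too. What is shaped like the vial but turquoise is not meant. Of the things that look like the dish, the larger one is meant.

How it is judged:
By the outcome, as a careful person would: the job done as asked, in the order asked, and still so for the second after the job is handed in, with the robot touching nothing.
It also fails if it takes over 54 s, if anything falls off the work surface, if the arm or the gripper's body presses on something with over 40 N, if the wrist force passes 120 N, or if a joint passes its speed limit or range.

ROBOT

A 7-joint arm with a two-finger parallel gripper is mounted at the origin on a cart in front of the work surface, level with it; the furniture and walls round the work are solid. World frame = base frame: x ahead of the robot, y to its left, z up, the work surface at z = 0. Lengths are in m, angles in rad, forces in N, time in s.
With the tool pointing down it reaches from about 0.425 to 0.925 m from the base axis. Payload 6.8 kg.
Tool frame: the origin (TCP) lies midway between the tips of the shut fingers; the grasp point (between the pads) lies 19 mm behind it; z points along the fingers, y is the line along which they close (so a half turn about z gives the same grasp; the last joint's range is limited). The gripper opens to 88 mm and grips with 3 to 60 N. Pads are 20 mm wide; open, the fingers measure 115 mm over their backs; the gripper's body (75 mm by 178 mm) begins 61 mm behind the grasp point.
Start: joints at [-1.26, 0.477, 0.022, 1.555, -0.011, 1.109, -0.083], TCP at [0.274, 0.617, 0.223] pointing down, gripper open.
Joint ranges: [-2.96, 2.96], [-0.34, 2.1], [-1.41, 1.46], [0.24, 2.44], [-1.37, 4.51], [0.17, 1.92], [-2.96, 2.96]. Speed limits (rad/s): [2.39, 2.39, 3.14, 3.14, 3.14, 3.14, 3.14].

INTERFACE

Orientations are given as a unit quaternion [w, x, y, z].
In Python, from workcell import monitor, eyes, manip gives the robot as it stands.
- The arm moves only by the tool send_rows, never from a script. Its argument "rows" is a list of rows, each an object of numbers: "tx", "ty", "tz": the shift along the tool's x, y, z in m; "ax", "ay", "az": the turn, a rotation vector about the tool's x, y, z in rad. In form: [{"tx": .., "ty": .., "tz": .., "ax": .., "ay": .., "az": ..}, ...]. A call has 1 to 5 rows; each row is the pose to reach, as a shift and turn from the pose commanded when the call began, along the tool's axes at that moment; what a row does not reach only later rows make up. A row lasts 1/8 s, in which the tool goes at most 62.5 mm and 10.7 degrees, less where a joint would pass 70% of its speed; a pose out of reach is approached as far as the arm can. A call with a gripper value outside its range is refused whole. "hand" is the opening, from -1 (shut) to 1 (fully open), set as the call begins (left out, the last holds). The fingers move at their own pace and stop on an object; "force" is the grip in N (left out, the last holds). Time passes only in rows, so rows that repeat a pose let the fingers close. It gives the time, the measured TCP pose, the force, the opening and the grip force at its end, in the units of the state.
- monitor.sense(): the state, without advancing time (a new reading comes with each control period).
- eyes.grab_frame(name): name is "side" or "top"; returns a dict with "color" (400x640x3 uint8, blue, green, red), "range_z" (400x640 float32, m along the optical axis (not along the pixel's ray), 0 where there is no reading), "fx", "fy", "cx", "cy" (pixels), "distortion" ([k1, k2, p1, p2, k3] as OpenCV has them; the pictures are not rectified), "R" (3x3) and "t" (3): a world point X has camera coordinates R X + t. Camera axes: x right, y down, z forward; pixel columns grow to the right and rows downward; lengths in m; the calibration is good to about 2 mm. A picture is of the moment at which its call begins.
- manip.finish_job(): hands the job in; it is judged then, once.
The state is a dict: "clock": time; "joint_pos": joint angles; "joint_vel": joint speeds; "joint_torque": joint torques, N m; "position": TCP position; "ee_rot": TCP orientation; "wrist_force": force on the tool from outside, world axes, zero at the start; "wrist_torque": the same for the moment, N m; "grip_width": finger opening in m; "gripper_force": force on a finger pad.
Only numpy, scipy, OpenCV 4.12 (cv2) and the standard library are available. Lean on these libraries where they do the work, as an engineer would, in place of code of your own. Each camera call takes 0.05 s, during which the arm holds its last target. There are 200 camera calls.

## Working session

There is one attempt and no reset: what is moved stays moved. The work goes in short steps, Python scripts to look and compute and a tool call to move; the robot and the scene stay as the last step left them, time stands still between calls to the robot, and variables do not carry over. Pictures are saved under pics/ and viewed, at most 10 in all, crops included, and the job is handed in when it is done.

Besides the shell and the picture viewer there is one more tool, called after ">>>" as name(argument=value, ...) on one line, values as JSON. send_rows: Moves the arm, as the interface text tells. Its arguments: {"type":"object","properties":{"rows":{"type":"array"},"hand":{"type":"number"},"force":{"type":"number"}},"required":["rows"]}

```bash
mkdir -p pics; cat > h.py <<'E'
import numpy as np, cv2, pickle
from workcell import monitor, eyes, manip
def grab():
    f={n:eyes.grab_frame(n) for n in("side","top")}
    pickle.dump(f,open('f.pkl','wb')); return f
def load(): return pickle.load(open('f.pkl','rb'))
def ray(f,u,v):
    K=np.array([[f['fx'],0,f['cx']],[0,f['fy'],f['cy']],[0,0,1.]])
    p=cv2.undistortPoints(np.array([[[u,v]]],float),K,np.array(f['distortion'],float))[0,0]
    R=np.array(f['R']);t=np.array(f['t'])
    return -R.T@t, R.T@np.array([p[0],p[1],1.])
def onz(f,u,v,z):
    c,d=ray(f,u,v); return c+d*(z-c[2])/d[2]
def pix(f,u,v):
    c,d=ray(f,u,v); return c+d*f['range_z'][int(v),int(u)]
def proj(f,X):
    K=np.array([[f['fx'],0,f['cx']],[0,f['fy'],f['cy']],[0,0,1.]])
    return cv2.projectPoints(np.array(X,float).reshape(-1,1,3),cv2.Rodrigues(np.array(f['R']))[0],np.array(f['t'],float),K,np.array(f['distortion'],float))[0][:,0]
E
python3 - <<'E'
from h import *
s=monitor.sense(); print(s)
f=grab()
for n in f:
    cv2.imwrite(f'pics/{n}0.png',f[n]['color']); c,d=ray(f[n],320,200); print(n,c,d,(f[n]['range_z']>0).mean())
E
```

```text
{'clock': 0.0, 'joint_pos': array([-1.2600973 ,  0.47775911,  0.02235994,  1.55645517, -0.01148195,
        1.10926768, -0.08306662]), 'joint_vel': array([-7.16616813e-04, -4.81669634e-04,  8.56262483e-05, -2.76975315e-05,
       -1.18838025e-03, -9.61248655e-04, -9.50613371e-04]), 'joint_torque': array([-1.16674499e-03, -5.82849526e+01,  1.53456733e+00, -2.72617257e+01,
       -5.42054430e-02,  1.69955171e-02,  1.44281066e-04]), 'position': array([0.27428583, 0.61610694, 0.22170803]), 'ee_rot': array([-1.06618293e-04,  2.07850456e-01,  9.78160218e-01, -8.73944843e-04]), 'wrist_force': array([0.25642161, 0.08682841, 0.5018782 ]), 'wrist_torque': array([-0.01520441, -0.00066226, -0.02792422]), 'gripper_force': 0.0, 'grip_width': 0.08785890660486527}
side [ 0.1193689  -0.34831286  0.64060503] [ 0.5613809   0.50581715 -0.6550433 ] 0.9959765625
top [0.11977696 0.09170801 0.8151801 ] [ 0.52051577  0.02106509 -0.8536497 ] 0.996078125
```

View pics/side0.png

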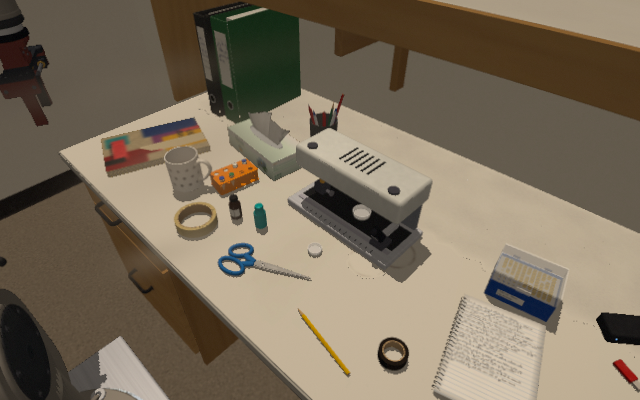

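View pics/top0.png

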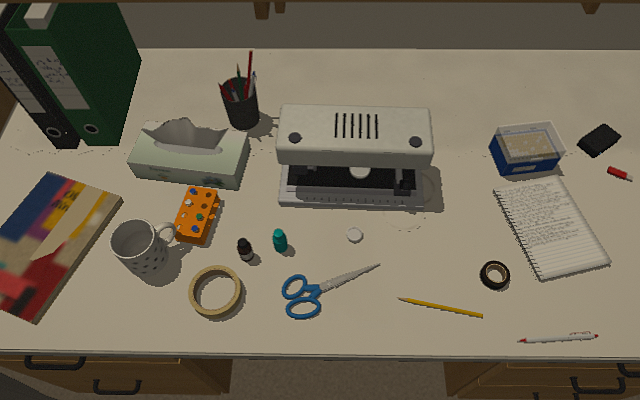

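Side view: stand at (360,200), large dish at (362,212) on the stage, brown vial (235,208), turquoise vial (260,216), small dish-like thing on the worktop (315,250). Top view: stand (355,155), dish (360,172), vial (245,250), turquoise vial (280,240), small dish (355,235). I choose the dish on the stage and the brown vial, and check both in a close crop.

```bash
python3 - <<'E'
from h import *
f=load()
a=cv2.resize(f['side']['color'][120:270,280:440],None,fx=2.5*2,fy=2.5*2,interpolation=cv2.INTER_CUBIC)[:, :800]
b=cv2.resize(f['top']['color'][145:215,268:445],(800,316),interpolation=cv2.INTER_CUBIC)
a=cv2.resize(f['side']['color'][165:270,280:440],(430,282),interpolation=cv2.INTER_CUBIC)
c=cv2.resize(f['side']['color'][180:260,200:330],(370,282),interpolation=cv2.INTER_CUBIC)
im=np.vstack([b,np.hstack([a,c])])
im=np.clip(255*(im/255.)**.6,0,255).astype(np.uint8)
cv2.imwrite('pics/c1.png',im)
E
```

```text
(no output)
```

View pics/c1.png

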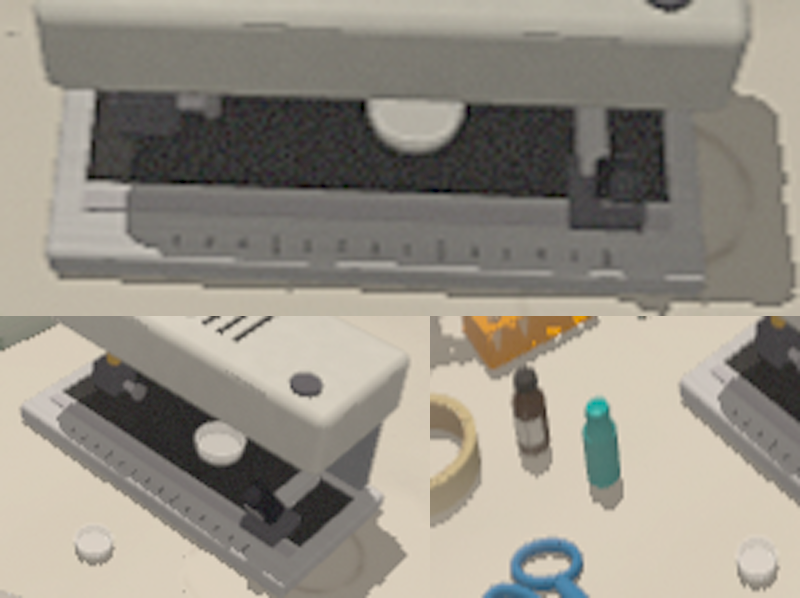

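The crops confirm it: the clear dish stands mid-stage (top view crop 415,120), the stop with its plunger is at left (200,105), and the paddle and shoe are at right (615,190). The brown vial is left of the turquoise one. Next I measure.

```bash
cat >> h.py <<'E'
def cloud(f):
    K=np.array([[f['fx'],0,f['cx']],[0,f['fy'],f['cy']],[0,0,1.]])
    v,u=np.mgrid[:400,:640]; p=cv2.undistortPoints(np.stack([u,v],-1).reshape(-1,1,2).astype(float),K,np.array(f['distortion'],float))[:,0]
    P=np.c_[p,np.ones(len(p))]*f['range_z'].reshape(-1,1)
    return ((P-np.array(f['t']))@np.array(f['R'])).reshape(400,640,3)
E
python3 - <<'E'
from h import *
f=load()
roi={'top':(slice(95,215),slice(265,440)),'side':(slice(120,270),slice(280,440))}
hp=[]
for n in f:
    P=cloud(f[n])[roi[n]].reshape(-1,3); C=f[n]['color'][roi[n]].reshape(-1,3).astype(int)
    m=(abs(P[:,2]-.162)<.008); q=P[m]
    print(n,m.sum(),q.mean(0),cv2.minAreaRect(q[:,:2].astype(np.float32)))
    m=(P[:,2]>.010)&(P[:,2]<.026); q=P[m]; 
    print(n,'base',m.sum(),cv2.minAreaRect(q[:,:2].astype(np.float32)))
    h,e=np.histogram(P[:,2],np.arange(-.01,.18,.004)); print(list(zip(e.round(3),h)))
# vials etc
for n,(u,v) in {'top':(245,250),'side':(235,208)}.items():
    P=cloud(f[n]); w=P[v-20:v+20,u-14:u+12].reshape(-1,3); w=w[(w[:,2]>.02)&(w[:,2]<.08)]; print('vial',n,w.min(0),w.max(0),np.median(w,0))
# base visible front corners: rays at z=.018
E
```

```text
side 4657 [0.67175812 0.02755873 0.16280238] ((0.6796787977218628, 0.04468444734811783), (0.2902114689350128, 0.11427117139101028), 88.1870346069336)
side base 4513 ((0.8084701299667358, 0.07467520236968994), (0.3906628489494324, 0.5684807896614075), 84.88080596923828)
[(np.float64(-0.01), np.int64(0)), (np.float64(-0.006), np.int64(20)), (np.float64(-0.002), np.int64(6144)), (np.float64(0.002), np.int64(3802)), (np.float64(0.006), np.int64(335)), (np.float64(0.01), np.int64(364)), (np.float64(0.014), np.int64(537)), (np.float64(0.018), np.int64(3305)), (np.float64(0.022), np.int64(307)), (np.float64(0.026), np.int64(184)), (np.float64(0.03), np.int64(438)), (np.float64(0.034), np.int64(183)), (np.float64(0.038), np.int64(147)), (np.float64(0.042), np.int64(112)), (np.float64(0.046), np.int64(120)), (np.float64(0.05), np.int64(84)), (np.float64(0.054), np.int64(87)), (np.float64(0.058), np.int64(186)), (np.float64(0.062), np.int64(264)), (np.float64(0.066), np.int64(49)), (np.float64(0.07), np.int64(54)), (np.float64(0.074), np.int64(64)), (np.float64(0.078), np.int64(63)), (np.float
[... 2292 characters left out ...]
64(187)), (np.float64(0.126), np.int64(194)), (np.float64(0.13), np.int64(185)), (np.float64(0.134), np.int64(200)), (np.float64(0.138), np.int64(196)), (np.float64(0.142), np.int64(216)), (np.float64(0.146), np.int64(201)), (np.float64(0.15), np.int64(205)), (np.float64(0.154), np.int64(290)), (np.float64(0.158), np.int64(999)), (np.float64(0.162), np.int64(5784)), (np.float64(0.166), np.int64(312)), (np.float64(0.17), np.int64(2)), (np.float64(0.174), np.int64(0))]
vial top [0.4481416  0.23808079 0.02022156] [0.49862806 0.27431255 0.06675967] [0.48057293 0.24889106 0.04750206]
vial side [0.47469741 0.23728553 0.02026667] [0.49930249 0.26168077 0.06514116] [0.48436271 0.24470168 0.04470992]
```

```bash
cat >> h.py <<'E'
O=np.array([.664,.0465,0]); yaw=np.radians(-1.87)
RS=np.array([[np.cos(yaw),-np.sin(yaw),0],[np.sin(yaw),np.cos(yaw),0],[0,0,1]])
def tos(P): return (P-O)@RS
def tow(p): return np.asarray(p)@RS.T+O
E
python3 - <<'E'
from h import *
f=load(); np.set_printoptions(precision=4,suppress=True)
for n in f:
    S=tos(cloud(f[n]).reshape(-1,3)); C=f[n]['color'].reshape(-1,3); ok=f[n]['range_z'].ravel()>0
    inb=ok&(abs(S[:,1])<.149)&(S[:,0]>-.08)&(S[:,0]<.05)
    for nm,m in dict(shoe=inb&(S[:,2]>.029)&(S[:,2]<.035)&(S[:,1]<0)&(S[:,0]<.0),
       paddle=inb&(S[:,2]>.040)&(S[:,2]<.095)&(S[:,1]<0)&(S[:,0]<-.015), padtop=inb&(S[:,2]>.07)&(S[:,2]<.095)&(S[:,1]<-.05)&(S[:,0]<-.015),
       stop=inb&(S[:,2]>.024)&(S[:,2]<.06)&(S[:,1]>.05), stoptop=inb&(S[:,2]>.042)&(S[:,2]<.05)&(S[:,1]>.05),
       dish=inb&(S[:,2]>.024)&(S[:,2]<.038)&(abs(S[:,1])<.05)&(C.min(1)>70)).items():
        q=S[m]
        if len(q)>3: print(n,nm,m.sum(),np.percentile(q,[2,50,98],axis=0).ravel())
    w=ok&(S[:,2]>.02)&(abs(S[:,1]-.2)<.03)&(S[:,0]<-.1)
E
```

```text
side shoe 160 [-0.0442 -0.1225  0.0292 -0.0316 -0.1112  0.0322 -0.0013 -0.0131  0.0342]
side paddle 151 [-0.0615 -0.1129  0.0414 -0.0497 -0.1112  0.0718 -0.0237 -0.1     0.0847]
side padtop 82 [-0.0617 -0.1126  0.0704 -0.0532 -0.1081  0.0787 -0.0404 -0.0998  0.0848]
side stop 201 [0.0006 0.0747 0.0249 0.0085 0.098  0.0376 0.0263 0.1223 0.054 ]
side stoptop 68 [0.0006 0.0929 0.0426 0.0071 0.1035 0.0468 0.0213 0.1215 0.0491]
side dish 217 [-0.0046 -0.0395  0.0266  0.0132 -0.0206  0.0321  0.0328  0.001   0.0347]
top shoe 174 [-0.0465 -0.1207  0.0292 -0.0291 -0.0934  0.0324 -0.0004 -0.0065  0.0348]
top paddle 113 [-0.0643 -0.1118  0.0415 -0.0536 -0.1019  0.0779 -0.0238 -0.0979  0.0862]
top padtop 79 [-0.0644 -0.1119  0.0707 -0.0561 -0.104   0.0804 -0.0463 -0.098   0.0865]
top stop 175 [-0.0401  0.071   0.0243  0.0008  0.103   0.0354  0.0139  0.122   0.0489]
top stoptop 59 [-0.0018  0.0946  0.0427  0.0016  0.1072  0.0467  0.0069  0.1218  0.049 ]
top dish 183 [-0.0072 -0.0368  0.0269  0.0049 -0.0162  0.0325  0.0161  0.0028  0.0356]
```

```bash
cat >> h.py <<'E'
from scipy.spatial.transform import Rotation as Ro
np.set_printoptions(precision=4,suppress=True)
def Rt(tilt):
    t=np.radians(tilt); c,s=np.cos(t),np.sin(t)
    return RS@np.array([[-c,0,s],[0,1,0],[-s,0,-c]])
def cur():
    s=monitor.sense(); return s,np.array(s['position']),Ro.from_quat(np.array(s['ee_rot']),scalar_first=True).as_matrix()
def rel(pw,R):
    s,p,Rc=cur(); return Rc.T@(pw-p), Ro.from_matrix(Rc.T@R).as_rotvec()
def show(): 
    s,p,R=cur(); print(s['clock'],'p',p,'stand',tos(p),'F',s['wrist_force']@RS,'w',s['grip_width'],s['gripper_force'])
E
python3 - <<'E'
from h import *
print(rel(np.array([.42,.27,.26]),Rt(40)))
print(tow([-.15,-.1055,.185]))
E
```

```text
(array([-0.2739, -0.2571, -0.0378]), array([-0.1362, -0.6895, -0.3697]))
[ 0.5106 -0.054   0.185 ]
```

>>> send_rows(rows=[{"tx": -0.04,"ty": -0.035,"tz": -0.02,"ax": -0.02,"ay": -0.1,"az": -0.06},{"tx": -0.08,"ty": -0.075,"tz": -0.03,"ax": -0.05,"ay": -0.25,"az": -0.13},{"tx": -0.12,"ty": -0.115,"tz": -0.035,"ax": -0.08,"ay": -0.4,"az": -0.21},{"tx": -0.16,"ty": -0.155,"tz": -0.038,"ax": -0.11,"ay": -0.55,"az": -0.3},{"tx": -0.2,"ty": -0.19,"tz": -0.038,"ax": -0.136,"ay": -0.69,"az": -0.37}], hand=0.0)

```text
clock: 0.72
position: [0.38, 0.3605, 0.261]
ee_rot: [0.344, 0.014, 0.939, -0.004]
wrist_force: [0.2, 0.2, 0.9]
grip_width: 0.0447
gripper_force: 0.0
```

```bash
python3 - <<'E'
from h import *
show(); print(rel(tow([-.15,-.1055,.20]),Rt(40)))
E
```

```text
0.725 p [0.38   0.3605 0.261 ] stand [-0.2941  0.3046  0.261 ] F [0.2413 0.1809 0.927 ] w 0.04471131298021958 0.0
(array([-0.0695, -0.4107,  0.1382]), array([0.0035, 0.0049, 0.0023]))
```

>>> send_rows(rows=[{"tx": -0.008,"ty": -0.05,"tz": 0.016},{"tx": -0.017,"ty": -0.1,"tz": 0.033},{"tx": -0.026,"ty": -0.155,"tz": 0.05},{"tx": -0.034,"ty": -0.205,"tz": 0.068},{"tx": -0.043,"ty": -0.255,"tz": 0.085}])

```text
$.rows[0]: bad value
```

>>> send_rows(rows=[{"tx": -0.008,"ty": -0.05,"tz": 0.016},{"tx": -0.017,"ty": -0.1,"tz": 0.033},{"tx": -0.024,"ty": -0.14,"tz": 0.047},{"tx": -0.026,"ty": -0.155,"tz": 0.053},{"tx": -0.026,"ty": -0.155,"tz": 0.053}])

```text
$.rows[0]: bad value
```

```bash
python3 - <<'E'
from h import *
show(); print(monitor.sense()['joint_pos'])
print(rel(tow([-.1144,-.1055,.1424]),Rt(40)),rel(tow([-.0372,-.1055,.0504]),Rt(40)))
f=grab()
a=cv2.resize(f['side']['color'][140:280,280:460],(800,622))[:600]
a=np.clip(255*(a/255.)**.6,0,255).astype(np.uint8); cv2.imwrite('pics/c2.png',a)
E
```

```text
0.725 p [0.38   0.3605 0.261 ] stand [-0.2941  0.3046  0.261 ] F [0.2413 0.1809 0.927 ] w 0.04471131298021958 0.0
[-1.4407  0.0681  0.1398  2.2221  0.9159  0.8982 -0.3724]
(array([-0.0594, -0.4109,  0.2051]), array([0.0035, 0.0049, 0.0023])) (array([-0.0588, -0.4114,  0.3252]), array([0.0035, 0.0049, 0.0023]))
```

View pics/c2.png

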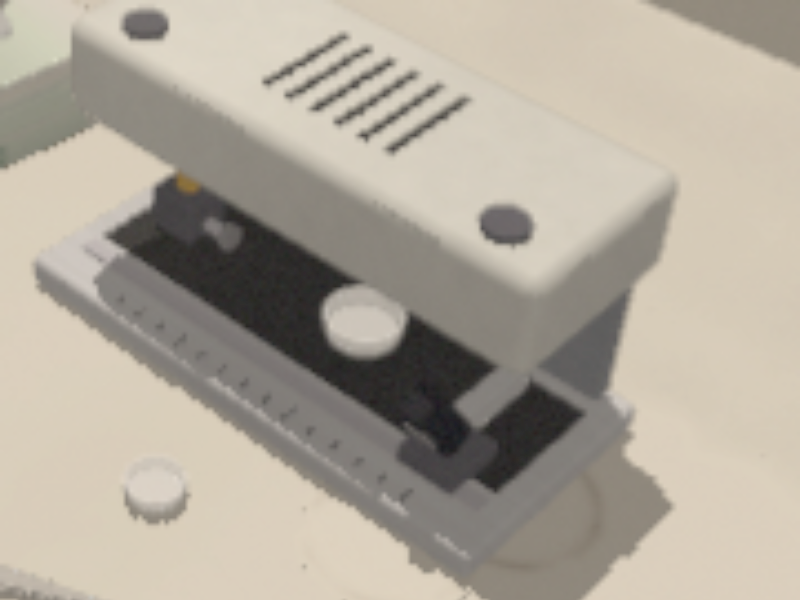

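All six keys are required, so the rows were refused. The picture shows the scene untouched: dish at (362,320), paddle at (440,415).

>>> send_rows(rows=[{"tx": -0.008,"ty": -0.05,"tz": 0.016,"ax": 0,"ay": 0,"az": 0},{"tx": -0.017,"ty": -0.1,"tz": 0.033,"ax": 0,"ay": 0,"az": 0},{"tx": -0.026,"ty": -0.155,"tz": 0.05,"ax": 0,"ay": 0,"az": 0},{"tx": -0.034,"ty": -0.205,"tz": 0.068,"ax": 0,"ay": 0,"az": 0},{"tx": -0.043,"ty": -0.255,"tz": 0.085,"ax": 0,"ay": 0,"az": 0}])

```text
clock: 1.45
position: [0.4365, 0.1895, 0.2403]
ee_rot: [0.345, 0.017, 0.939, -0.002]
wrist_force: [0.1, 0.5, -0.2]
grip_width: 0.0438
gripper_force: 0.0
```

>>> send_rows(rows=[{"tx": -0.008,"ty": -0.05,"tz": 0.016,"ax": 0,"ay": 0,"az": 0},{"tx": -0.017,"ty": -0.1,"tz": 0.033,"ax": 0,"ay": 0,"az": 0},{"tx": -0.024,"ty": -0.14,"tz": 0.047,"ax": 0,"ay": 0,"az": 0},{"tx": -0.026,"ty": -0.155,"tz": 0.053,"ax": 0,"ay": 0,"az": 0},{"tx": -0.026,"ty": -0.155,"tz": 0.053,"ax": 0,"ay": 0,"az": 0}])

```text
clock: 2.08
position: [0.4611, 0.1196, 0.2361]
ee_rot: [0.345, 0.018, 0.938, 0.0]
wrist_force: [-0.4, -0.1, -0.3]
grip_width: 0.0441
gripper_force: 0.0
```

```bash
python3 - <<'E'
from h import *
show(); print(monitor.sense()['joint_pos'])
print(rel(tow([-.1144,-.1055,.1424]),Rt(40)),rel(tow([-.0372,-.1055,.0504]),Rt(40)))
E
```

```text
2.075 p [0.4611 0.1196 0.2361] stand [-0.2051  0.0664  0.2361] F [-0.4387 -0.1376 -0.3428] w 0.044076991425711746 0.0
[ 0.334  -0.1064 -0.9256  2.4323  1.057   0.3561 -0.0155]
(array([-0.01  , -0.173 ,  0.1285]), array([ 0.0094,  0.0065, -0.0089])) (array([-0.0092, -0.1742,  0.2486]), array([ 0.0094,  0.0065, -0.0089]))
```

>>> send_rows(rows=[{"tx": -0.01,"ty": -0.03,"tz": 0.04,"ax": 0,"ay": 0,"az": 0},{"tx": -0.01,"ty": -0.07,"tz": 0.07,"ax": 0.005,"ay": 0.003,"az": -0.005},{"tx": -0.01,"ty": -0.11,"tz": 0.09,"ax": 0.01,"ay": 0.006,"az": -0.009},{"tx": -0.01,"ty": -0.15,"tz": 0.11,"ax": 0.01,"ay": 0.006,"az": -0.009},{"tx": -0.01,"ty": -0.173,"tz": 0.128,"ax": 0.01,"ay": 0.006,"az": -0.009}])

```text
clock: 2.7
position: [0.5459, -0.0582, 0.1419]
ee_rot: [0.342, 0.017, 0.94, -0.006]
wrist_force: [0.5, 0.6, -0.4]
grip_width: 0.0438
gripper_force: 0.0
```

```bash
python3 - <<'E'
from h import *
show(); print(monitor.sense()['joint_pos'])
print(rel(tow([-.1144,-.1055,.1424]),Rt(40)),rel(tow([-.0372,-.1055,.0504]),Rt(40)))
E
```

```text
2.7 p [ 0.5459 -0.0582  0.1419] stand [-0.1146 -0.1085  0.1419] F [ 0.4353  0.6629 -0.4365] w 0.043759874457451796 0.0
[ 0.8928  0.363  -1.0298  2.4045  2.0846  0.3777 -0.4495]
(array([-0.0004,  0.003 , -0.0002]), array([-0.0031,  0.    , -0.0035])) (array([-0.0004,  0.0034,  0.1198]), array([-0.0031,  0.    , -0.0035]))
```

>>> send_rows(rows=[{"tx": 0,"ty": 0.003,"tz": 0.03,"ax": 0,"ay": 0,"az": -0.003},{"tx": 0,"ty": 0.003,"tz": 0.06,"ax": 0,"ay": 0,"az": -0.003},{"tx": 0,"ty": 0.003,"tz": 0.085,"ax": 0,"ay": 0,"az": -0.003},{"tx": 0,"ty": 0.003,"tz": 0.095,"ax": 0,"ay": 0,"az": -0.003},{"tx": 0,"ty": 0.003,"tz": 0.095,"ax": 0,"ay": 0,"az": -0.003}])

```text
clock: 3.32
position: [0.6067, -0.0541, 0.0697]
ee_rot: [0.342, 0.014, 0.94, -0.006]
wrist_force: [-0.8, -0.3, 0.6]
grip_width: 0.0437
gripper_force: 0.0
```

```bash
python3 - <<'E'
from h import *
show(); print(monitor.sense()['joint_pos'])
print(rel(tow([-.0372,-.1055,.0504]),Rt(40)))
f=grab()
b=cv2.resize(f['top']['color'][145:235,338:458],(420,315),interpolation=cv2.INTER_CUBIC)
a=cv2.resize(f['side']['color'][180:270,340:440],(380,315),interpolation=cv2.INTER_CUBIC)
a=np.clip(255*(np.hstack([b,a])/255.)**.6,0,255).astype(np.uint8); cv2.imwrite('pics/c3.png',a)
E
```

```text
3.325 p [ 0.6067 -0.0541  0.0697] stand [-0.054  -0.1024  0.0697] F [-0.8083 -0.3179  0.611 ] w 0.04374484883637212 0.0
[ 0.7678  0.6552 -0.963   2.3122  2.207   0.5905 -0.4467]
(array([-0.0004, -0.0031,  0.0256]), array([-0.0005, -0.0003,  0.0027]))
```

View pics/c3.png

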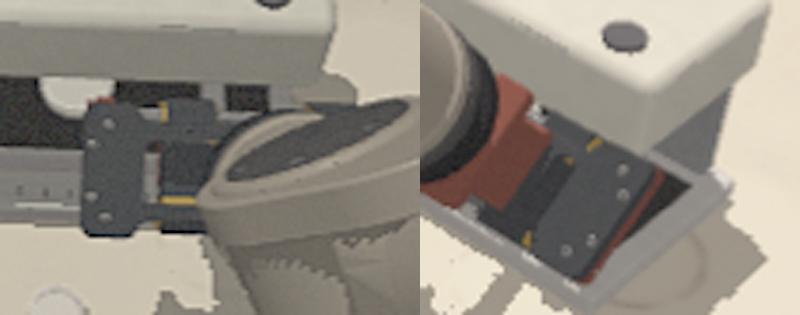

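The picture shows the gripper coming in from the front under the hood edge, fingers straddling the paddle (left view 160,175), hand clear of the hood and dish.

>>> send_rows(rows=[{"tx": 0,"ty": -0.003,"tz": 0.01,"ax": 0,"ay": 0,"az": 0},{"tx": 0,"ty": -0.003,"tz": 0.02,"ax": 0,"ay": 0,"az": 0},{"tx": 0,"ty": -0.003,"tz": 0.0255,"ax": 0,"ay": 0,"az": 0},{"tx": 0,"ty": -0.003,"tz": 0.0255,"ax": 0,"ay": 0,"az": 0},{"tx": 0,"ty": -0.003,"tz": 0.0255,"ax": 0,"ay": 0,"az": 0}])

```text
clock: 4.05
position: [0.6229, -0.0576, 0.0505]
ee_rot: [0.342, 0.014, 0.94, -0.007]
wrist_force: [0.0, -1.3, 0.3]
grip_width: 0.0436
gripper_force: 0.0
```

```bash
python3 - <<'E'
from h import *
show(); print(monitor.sense()['joint_pos'])
print(rel(tow([-.0372,-.1055,.0504]),Rt(40)))
E
```

```text
4.05 p [ 0.6229 -0.0576  0.0505] stand [-0.0377 -0.1053  0.0505] F [ 0.0766 -1.3442  0.2801] w 0.043642423788267604 0.0
[ 0.7501  0.7185 -0.9402  2.2806  2.2436  0.6179 -0.4415]
(array([-0.0004, -0.0002,  0.0004]), array([-0.0007,  0.0003,  0.0038]))
```

>>> send_rows(rows=[{"tx": 0,"ty": 0,"tz": 0,"ax": 0,"ay": 0,"az": 0},{"tx": 0,"ty": 0,"tz": 0,"ax": 0,"ay": 0,"az": 0},{"tx": 0,"ty": 0,"tz": 0,"ax": 0,"ay": 0,"az": 0},{"tx": 0,"ty": 0,"tz": 0,"ax": 0,"ay": 0,"az": 0},{"tx": 0,"ty": 0,"tz": 0,"ax": 0,"ay": 0,"az": 0}], hand=-1, force=40)

```text
clock: 4.68
position: [0.623, -0.058, 0.0506]
ee_rot: [0.342, 0.014, 0.939, -0.007]
wrist_force: [-1.2, -0.9, 2.5]
grip_width: 0.014
gripper_force: 40.0
```

```bash
python3 - <<'E'
from h import *
show(); print(rel(tow([-.0372,-.1055,.0504])+RS@[0,.04,0],Rt(40)))
E
```

```text
4.675 p [ 0.623  -0.058   0.0506] stand [-0.0376 -0.1058  0.0506] F [-1.1389 -0.9682  2.5069] w 0.01398390251450165 39.99876916408539
(array([-0.0003,  0.0403,  0.0004]), array([-0.0015,  0.0006,  0.0033]))
```

>>> send_rows(rows=[{"tx": 0,"ty": 0.008,"tz": 0,"ax": 0,"ay": 0,"az": 0},{"tx": 0,"ty": 0.02,"tz": 0,"ax": 0,"ay": 0,"az": 0},{"tx": 0,"ty": 0.032,"tz": 0,"ax": 0,"ay": 0,"az": 0},{"tx": 0,"ty": 0.043,"tz": 0,"ax": 0,"ay": 0,"az": 0},{"tx": 0,"ty": 0.05,"tz": 0,"ax": 0,"ay": 0,"az": 0}])

```text
clock: 5.3
position: [0.6246, -0.0111, 0.0506]
ee_rot: [0.343, 0.016, 0.939, -0.01]
wrist_force: [-6.2, -10.0, 10.4]
grip_width: 0.0137
gripper_force: 40.0
```

```bash
python3 - <<'E'
from h import *
show(); print(rel(tow([-.0376,-.1058+.105,.0506]),Rt(40)))
E
```

```text
5.3 p [ 0.6246 -0.0111  0.0506] stand [-0.0375 -0.0589  0.0506] F [ -5.8669 -10.2267  10.3539] w 0.013675925216784152 40.03671169281006
(array([-0.    ,  0.0581, -0.0006]), array([-0.0081,  0.0016,  0.002 ]))
```

>>> send_rows(rows=[{"tx": 0,"ty": 0.004,"tz": 0,"ax": 0,"ay": 0,"az": 0},{"tx": 0,"ty": 0.009,"tz": 0,"ax": 0,"ay": 0,"az": 0},{"tx": 0,"ty": 0.014,"tz": 0,"ax": 0,"ay": 0,"az": 0},{"tx": 0,"ty": 0.019,"tz": 0,"ax": 0,"ay": 0,"az": 0},{"tx": 0,"ty": 0.024,"tz": 0,"ax": 0,"ay": 0,"az": 0}])

```text
clock: 5.92
position: [0.6255, 0.0125, 0.0506]
ee_rot: [0.343, 0.016, 0.939, -0.01]
wrist_force: [-6.0, -9.8, 10.9]
grip_width: 0.0139
gripper_force: 40.0
```

>>> send_rows(rows=[{"tx": 0,"ty": 0.005,"tz": 0,"ax": 0,"ay": 0,"az": 0},{"tx": 0,"ty": 0.01,"tz": 0,"ax": 0,"ay": 0,"az": 0},{"tx": 0,"ty": 0.015,"tz": 0,"ax": 0,"ay": 0,"az": 0},{"tx": 0,"ty": 0.02,"tz": 0,"ax": 0,"ay": 0,"az": 0},{"tx": 0,"ty": 0.024,"tz": 0,"ax": 0,"ay": 0,"az": 0}])

```text
clock: 6.55
position: [0.6263, 0.0367, 0.0505]
ee_rot: [0.343, 0.016, 0.939, -0.01]
wrist_force: [-6.0, -9.6, 10.6]
grip_width: 0.0136
gripper_force: 40.0
```

```bash
python3 - <<'E'
from h import *
show(); print(rel(tow([-.0376,-.1058+.105,.0506]),Rt(40)))
f=grab()
b=cv2.resize(f['top']['color'][145:225,268:428],(440,220),interpolation=cv2.INTER_CUBIC)
a=cv2.resize(f['side']['color'][165:265,280:400],(360,300),interpolation=cv2.INTER_CUBIC)
b=np.vstack([b,np.zeros((80,440,3),np.uint8)])
a=np.clip(255*(np.hstack([b,a])/255.)**.6,0,255).astype(np.uint8); cv2.imwrite('pics/c4.png',a)
E
```

```text
6.55 p [0.6263 0.0367 0.0505] stand [-0.0373 -0.011   0.0505] F [-5.6981 -9.7466 10.5618] w 0.013639080465794316 40.037625432014465
(array([ 0.0001,  0.0102, -0.0003]), array([-0.0082,  0.0021,  0.0022]))
```

View pics/c4.png

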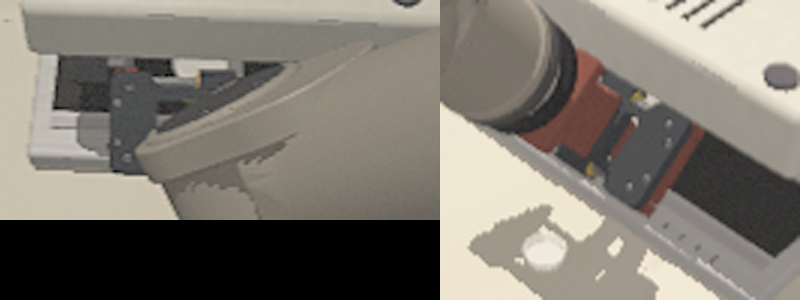

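The dish is being pushed (seen at 200,70 left of the fingers); the force is just the jaw's drag, no stop contact yet.

>>> send_rows(rows=[{"tx": 0,"ty": 0.003,"tz": 0,"ax": 0,"ay": 0,"az": 0},{"tx": 0,"ty": 0.006,"tz": 0,"ax": 0,"ay": 0,"az": 0},{"tx": 0,"ty": 0.009,"tz": 0,"ax": 0,"ay": 0,"az": 0},{"tx": 0,"ty": 0.012,"tz": 0,"ax": 0,"ay": 0,"az": 0},{"tx": 0,"ty": 0.015,"tz": 0,"ax": 0,"ay": 0,"az": 0}])

```text
clock: 7.28
position: [0.6269, 0.0516, 0.0506]
ee_rot: [0.343, 0.016, 0.939, -0.01]
wrist_force: [-5.0, -10.7, 10.2]
grip_width: 0.0138
gripper_force: 40.0
```

>>> send_rows(rows=[{"tx": 0,"ty": 0.001,"tz": 0,"ax": 0,"ay": 0,"az": 0},{"tx": 0,"ty": 0.002,"tz": 0,"ax": 0,"ay": 0,"az": 0},{"tx": 0,"ty": 0.003,"tz": 0,"ax": 0,"ay": 0,"az": 0},{"tx": 0,"ty": 0.004,"tz": 0,"ax": 0,"ay": 0,"az": 0},{"tx": 0,"ty": 0.005,"tz": 0,"ax": 0,"ay": 0,"az": 0}])

```text
clock: 7.9
position: [0.627, 0.0566, 0.0506]
ee_rot: [0.343, 0.016, 0.939, -0.01]
wrist_force: [-5.6, -10.5, 10.5]
grip_width: 0.0143
gripper_force: 40.0
```

>>> send_rows(rows=[{"tx": 0,"ty": 0.001,"tz": 0,"ax": 0,"ay": 0,"az": 0},{"tx": 0,"ty": 0.002,"tz": 0,"ax": 0,"ay": 0,"az": 0},{"tx": 0,"ty": 0.003,"tz": 0,"ax": 0,"ay": 0,"az": 0}])

```text
clock: 8.28
position: [0.6271, 0.0596, 0.0506]
ee_rot: [0.343, 0.016, 0.939, -0.01]
wrist_force: [-5.9, -10.1, 10.2]
grip_width: 0.0141
gripper_force: 40.0
```

```bash
python3 - <<'E'
from h import *
show()
E
```

```text
8.275 p [0.6271 0.0596 0.0506] stand [-0.0373  0.0118  0.0506] F [ -5.5877 -10.3314  10.1981] w 0.014094475647220073 40.03684222698212
```

>>> send_rows(rows=[{"tx": 0,"ty": 0.001,"tz": 0,"ax": 0,"ay": 0,"az": 0},{"tx": 0,"ty": 0.002,"tz": 0,"ax": 0,"ay": 0,"az": 0}])

```text
clock: 8.52
position: [0.6272, 0.0616, 0.0505]
ee_rot: [0.343, 0.016, 0.939, -0.01]
wrist_force: [-5.2, -9.6, 10.1]
grip_width: 0.0138
gripper_force: 40.0
```

>>> send_rows(rows=[{"tx": 0,"ty": 0.001,"tz": 0,"ax": 0,"ay": 0,"az": 0},{"tx": 0,"ty": 0.002,"tz": 0,"ax": 0,"ay": 0,"az": 0}])

```text
clock: 8.78
position: [0.6273, 0.0636, 0.0506]
ee_rot: [0.343, 0.016, 0.939, -0.01]
wrist_force: [-5.6, -9.4, 11.1]
grip_width: 0.0138
gripper_force: 40.0
```

>>> send_rows(rows=[{"tx": 0,"ty": 0.001,"tz": 0,"ax": 0,"ay": 0,"az": 0}])

```text
clock: 8.9
position: [0.6273, 0.0646, 0.0506]
ee_rot: [0.343, 0.016, 0.939, -0.01]
wrist_force: [-5.9, -10.6, 11.4]
grip_width: 0.0135
gripper_force: 40.0
```

>>> send_rows(rows=[{"tx": 0,"ty": 0.001,"tz": 0,"ax": 0,"ay": 0,"az": 0}])

```text
clock: 9.02
position: [0.6273, 0.0656, 0.0505]
ee_rot: [0.343, 0.016, 0.939, -0.01]
wrist_force: [-5.7, -9.1, 10.6]
grip_width: 0.0135
gripper_force: 40.0
```

>>> send_rows(rows=[{"tx": 0,"ty": 0.001,"tz": 0,"ax": 0,"ay": 0,"az": 0}])

```text
clock: 9.15
position: [0.6274, 0.0666, 0.0506]
ee_rot: [0.343, 0.016, 0.939, -0.01]
wrist_force: [-6.2, -10.2, 11.0]
grip_width: 0.0137
gripper_force: 40.0
```

>>> send_rows(rows=[{"tx": 0,"ty": 0.001,"tz": 0,"ax": 0,"ay": 0,"az": 0}])

```text
clock: 9.28
position: [0.6274, 0.0676, 0.0506]
ee_rot: [0.343, 0.016, 0.939, -0.01]
wrist_force: [-6.4, -9.3, 10.4]
grip_width: 0.0139
gripper_force: 40.0
```

>>> send_rows(rows=[{"tx": 0,"ty": 0.001,"tz": 0,"ax": 0,"ay": 0,"az": 0}])

```text
clock: 9.4
position: [0.6274, 0.0686, 0.0506]
ee_rot: [0.343, 0.016, 0.939, -0.01]
wrist_force: [-5.4, -10.0, 10.1]
grip_width: 0.0135
gripper_force: 40.0
```

>>> send_rows(rows=[{"tx": 0,"ty": 0.001,"tz": 0,"ax": 0,"ay": 0,"az": 0}])

```text
clock: 9.52
position: [0.6275, 0.0696, 0.0506]
ee_rot: [0.343, 0.016, 0.939, -0.01]
wrist_force: [-4.8, -10.5, 9.9]
grip_width: 0.0138
gripper_force: 40.0
```

>>> send_rows(rows=[{"tx": 0,"ty": 0.001,"tz": 0,"ax": 0,"ay": 0,"az": 0}])

```text
clock: 9.65
position: [0.6275, 0.0705, 0.0505]
ee_rot: [0.343, 0.016, 0.939, -0.01]
wrist_force: [-5.2, -10.9, 10.5]
grip_width: 0.0135
gripper_force: 40.0
```

>>> send_rows(rows=[{"tx": 0,"ty": 0.001,"tz": 0,"ax": 0,"ay": 0,"az": 0}])

```text
clock: 9.78
position: [0.6275, 0.0712, 0.0505]
ee_rot: [0.343, 0.016, 0.939, -0.01]
wrist_force: [-6.4, -10.2, 11.7]
grip_width: 0.0137
gripper_force: 40.0
```

>>> send_rows(rows=[{"tx": 0,"ty": 0.001,"tz": 0,"ax": 0,"ay": 0,"az": 0}])

```text
clock: 9.9
position: [0.6276, 0.0719, 0.0505]
ee_rot: [0.343, 0.016, 0.939, -0.01]
wrist_force: [-6.9, -12.3, 12.6]
grip_width: 0.0136
gripper_force: 40.1
```

Position lag and force rise suggest contact at y ≈ 0.070. I continue, to confirm with the slope.

>>> send_rows(rows=[{"tx": 0,"ty": 0.001,"tz": 0,"ax": 0,"ay": 0,"az": 0}])

```text
clock: 10.02
position: [0.6276, 0.0725, 0.0505]
ee_rot: [0.343, 0.016, 0.939, -0.011]
wrist_force: [-8.1, -13.0, 13.3]
grip_width: 0.0138
gripper_force: 40.1
```

>>> send_rows(rows=[{"tx": 0,"ty": 0.0,"tz": 0,"ax": 0,"ay": 0,"az": 0},{"tx": 0,"ty": 0.0,"tz": 0,"ax": 0,"ay": 0,"az": 0}])

```text
clock: 10.28
position: [0.6276, 0.0726, 0.0505]
ee_rot: [0.343, 0.016, 0.939, -0.011]
wrist_force: [-7.0, -11.7, 12.3]
grip_width: 0.0138
gripper_force: 40.1
```

```bash
python3 - <<'E'
from h import *
F=[]
for i in range(6):
    eyes.grab_frame('side'); show()
E
```

```text
10.325 p [0.6276 0.0726 0.0506] stand [-0.0372  0.0249  0.0506] F [ -6.0763 -12.3631  12.6747] w 0.013461056911302288 40.058162212371826
10.375 p [0.6276 0.0726 0.0505] stand [-0.0373  0.0249  0.0505] F [ -7.6728 -12.4935  11.5475] w 0.013735826154150916 40.05799949169159
10.425 p [0.6276 0.0726 0.0506] stand [-0.0372  0.0249  0.0506] F [ -6.4523 -12.8702  12.2278] w 0.013596562989197888 40.05793333053589
10.475 p [0.6276 0.0727 0.0506] stand [-0.0372  0.025   0.0506] F [ -7.1928 -12.6274  12.6408] w 0.013846642763671703 40.058019161224365
10.525 p [0.6276 0.0727 0.0506] stand [-0.0372  0.025   0.0506] F [ -6.8415 -13.222   13.264 ] w 0.01363282157892982 40.05814075469971
10.575 p [0.6276 0.0726 0.0505] stand [-0.0373  0.0249  0.0505] F [ -6.563  -11.6631  12.597 ] w 0.013666529900468025 40.058045983314514
```

>>> send_rows(rows=[{"tx": 0,"ty": 0.001,"tz": 0,"ax": 0,"ay": 0,"az": 0},{"tx": 0,"ty": 0.002,"tz": 0,"ax": 0,"ay": 0,"az": 0},{"tx": 0,"ty": 0.002,"tz": 0,"ax": 0,"ay": 0,"az": 0}])

```text
clock: 10.95
position: [0.6276, 0.0739, 0.0505]
ee_rot: [0.343, 0.016, 0.939, -0.011]
wrist_force: [-7.6, -14.1, 14.5]
grip_width: 0.0133
gripper_force: 40.1
```

```bash
python3 - <<'E'
from h import *
F=[];Y=[]
for i in range(12):
    eyes.grab_frame('side'); s=monitor.sense(); F.append(s['wrist_force']@RS); Y.append(s['position'][1])
print(np.mean(F,0),np.mean(Y))
show()
E
```

```text
[ -7.3171 -14.1833  13.9481] 0.07394112149852637
11.55 p [0.6276 0.074  0.0505] stand [-0.0372  0.0263  0.0505] F [ -7.1443 -13.8443  15.1385] w 0.013613834429727613 40.07737576961517
```

>>> send_rows(rows=[{"tx": 0,"ty": 0.0008,"tz": 0,"ax": 0,"ay": 0,"az": 0},{"tx": 0,"ty": 0.0008,"tz": 0,"ax": 0,"ay": 0,"az": 0},{"tx": 0,"ty": 0.0008,"tz": 0,"ax": 0,"ay": 0,"az": 0}])

```text
clock: 11.92
position: [0.6277, 0.0743, 0.0505]
ee_rot: [0.343, 0.017, 0.939, -0.012]
wrist_force: [-7.9, -14.2, 13.6]
grip_width: 0.0137
gripper_force: 40.1
```

```bash
python3 - <<'E'
from h import *
F=[];Y=[]
for i in range(14):
    eyes.grab_frame('side'); s=monitor.sense(); F.append(s['wrist_force']@RS); Y.append(s['position'][1])
print(np.mean(F,0),np.mean(Y))
E
```

```text
[ -7.9592 -14.6805  14.4637] 0.0743528777166991
```

Compression is about 3.9 mm. I unload the arm's side force before opening.

>>> send_rows(rows=[{"tx": 0,"ty": -0.0015,"tz": 0,"ax": 0,"ay": 0,"az": 0},{"tx": 0,"ty": -0.003,"tz": 0,"ax": 0,"ay": 0,"az": 0},{"tx": 0,"ty": -0.003,"tz": 0,"ax": 0,"ay": 0,"az": 0}])

```text
clock: 13.0
position: [0.6276, 0.0743, 0.0505]
ee_rot: [0.343, 0.015, 0.939, -0.009]
wrist_force: [-4.4, -7.5, 8.1]
grip_width: 0.0139
gripper_force: 40.0
```

```bash
python3 - <<'E'
from h import *
show()
E
```

```text
13.0 p [0.6276 0.0743 0.0505] stand [-0.0373  0.0266  0.0505] F [-4.1901 -7.6676  8.1024] w 0.013863793526563277 40.00752925872803
```

>>> send_rows(rows=[{"tx": 0,"ty": -0.0015,"tz": 0,"ax": 0,"ay": 0,"az": 0},{"tx": 0,"ty": -0.003,"tz": 0,"ax": 0,"ay": 0,"az": 0},{"tx": 0,"ty": -0.003,"tz": 0,"ax": 0,"ay": 0,"az": 0}])

```text
clock: 13.38
position: [0.6276, 0.0741, 0.0506]
ee_rot: [0.343, 0.014, 0.939, -0.007]
wrist_force: [2.2, -0.9, 3.5]
grip_width: 0.0139
gripper_force: 40.0
```

>>> send_rows(rows=[{"tx": 0,"ty": 0,"tz": 0,"ax": 0,"ay": 0,"az": 0},{"tx": 0,"ty": 0,"tz": 0,"ax": 0,"ay": 0,"az": 0},{"tx": 0,"ty": 0,"tz": 0,"ax": 0,"ay": 0,"az": 0},{"tx": 0,"ty": 0,"tz": 0,"ax": 0,"ay": 0,"az": 0},{"tx": 0,"ty": 0,"tz": 0,"ax": 0,"ay": 0,"az": 0}], hand=0.0)

```text
clock: 14.0
position: [0.6269, 0.074, 0.0501]
ee_rot: [0.342, 0.014, 0.94, -0.007]
wrist_force: [-0.3, 0.1, -0.2]
grip_width: 0.044
gripper_force: 0.0
```

```bash
python3 - <<'E'
from h import *
show(); print(monitor.sense()['joint_pos'])
E
```

```text
14.0 p [0.6269 0.074  0.0501] stand [-0.0379  0.0263  0.0501] F [-0.3125  0.0403 -0.2357] w 0.04401320598305211 0.0
[ 0.4665  0.7578 -0.99    2.2592  2.0726  0.8296 -0.515 ]
```

Clean release. I retreat along the tool axis.

>>> send_rows(rows=[{"tx": 0,"ty": 0,"tz": -0.015,"ax": 0,"ay": 0,"az": 0},{"tx": 0,"ty": 0,"tz": -0.04,"ax": 0,"ay": 0,"az": 0},{"tx": 0,"ty": 0,"tz": -0.07,"ax": 0,"ay": 0,"az": 0},{"tx": 0,"ty": 0,"tz": -0.1,"ax": 0,"ay": 0,"az": 0},{"tx": 0,"ty": 0,"tz": -0.12,"ax": 0,"ay": 0,"az": 0}])

```text
clock: 14.62
position: [0.5485, 0.0769, 0.1433]
ee_rot: [0.343, 0.013, 0.939, -0.007]
wrist_force: [-0.1, -0.2, 0.3]
grip_width: 0.0441
gripper_force: 0.0
```

>>> send_rows(rows=[{"tx": -0.03,"ty": -0.03,"tz": -0.02,"ax": 0,"ay": 0,"az": 0},{"tx": -0.05,"ty": -0.07,"tz": -0.04,"ax": 0,"ay": 0,"az": 0},{"tx": -0.05,"ty": -0.12,"tz": -0.05,"ax": 0,"ay": 0,"az": 0},{"tx": -0.05,"ty": -0.17,"tz": -0.05,"ax": 0,"ay": 0,"az": 0},{"tx": -0.05,"ty": -0.2,"tz": -0.05,"ax": 0,"ay": 0,"az": 0}])

```text
clock: 15.25
position: [0.5489, -0.1246, 0.2137]
ee_rot: [0.342, 0.013, 0.939, -0.009]
wrist_force: [0.5, 1.0, -0.5]
grip_width: 0.0439
gripper_force: 0.0
```

```bash
python3 - <<'E'
from h import *
show(); print(monitor.sense()['joint_pos'])
f=grab()
b=cv2.resize(f['top']['color'][145:265,228:448],(440,240),interpolation=cv2.INTER_CUBIC)
a=cv2.resize(f['side']['color'][165:265,220:400],(360,200),interpolation=cv2.INTER_CUBIC)
a=np.vstack([a,np.zeros((40,360,3),np.uint8)])
a=np.clip(255*(np.hstack([b,a])/255.)**.6,0,255).astype(np.uint8)
c=cv2.resize(f['side']['color'],(500,312)); c=np.hstack([c,np.zeros((312,300,3),np.uint8)])
cv2.imwrite('pics/c5.png',np.vstack([a,c]))
E
```

```text
15.25 p [ 0.5489 -0.1246  0.2137] stand [-0.1094 -0.1748  0.2137] F [ 0.4193  1.0326 -0.4868] w 0.043871893017244576 0.0
[ 1.3532  0.2804 -1.2922  2.2987  1.3047  0.1913  0.4816]
```

View pics/c5.png

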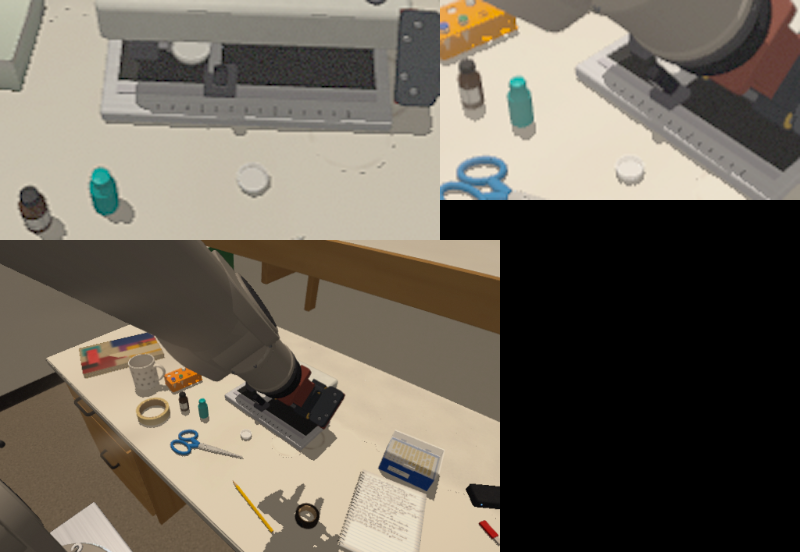

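The picture shows the dish at (190,50) held between the jaw (215,75) and the stop (150,50). The brown vial stands unmoved and the arm touches nothing.

```bash
python3 -c "
from workcell import manip
print(manip.finish_job())"
```

```text
the job is handed in; nothing more can be done
None
```

The job is handed in at about 15 s: the dish is lightly held between jaw and stop, with the plunger pressed in about 4 mm (3.8 mm by force, 4.1 mm by position), the gripper released and clear, and the brown vial still standing.

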